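Mix the glass bottle on the touch mixer and kit it

TASK

Pick up the tall glass bottle, press its base squarely onto the round pad of the touch mixer until the pad is fully down, hold it there for about one second, then stand the bottle upright in the empty bay of the tray and let go. It is thin glass, so handle it gently: grip it and press it with less than about 20 N, keep it upright, and set it down softly without dropping it. Leave everything else where it is.

Things in the scene. Friction and masses are not known exactly. Their poses are not given: they have to be found in the camera images.
- bottle: the tall bottle: thin amber glass, black cap, 92 mm tall, about 150 g. Straight body 42 mm in diameter up to 62 mm, then a shoulder and a 28 mm cap. Origin: centre of its underside, z up. Grasp the body from above, TCP about 50 mm above its base. Cracks if gripped or pressed with much over 20 N, or banged down; 8 to 14 N per finger suffices to carry it and press the pad
- mixer: touch mixer: a heavy grey box 125 x 130 mm, 58 mm tall, fixed to the table, with a black rubber pad on top at its centre. Origin: centre of its underside, z up
- pad_top (a point): centre of the flat top of the mixer's round rubber pad, 64 mm in diameter; 84 mm above the table when up, and it moves down with the pad. The rubber is soft: it gives a further 1 mm per 5 N, so the top is about 11 mm lower when the pad is fully down
- pad (a joint): how far the sprung pad is pressed, m: 0 up, 0.010 fully down (end stop). It starts to give at about 2 N and is fully down at about 6 N
- tray: open grey plastic tray 120 x 210 mm, walls 24 mm high and 4 mm thick, floor 4 mm thick, fixed; a wall across the middle makes two bays, one on its +y and one on its -y side. The -y bay holds a steel bracket. Origin: centre of its underside; long side along its y
- bay (a point): centre of the floor of the empty bay (the tray's +y bay), 4 mm above the table; the bay is about 112 mm (tray x) by 99 mm (tray y) inside
- jar: bystander: squat amber glass jar with a black lid, 56 mm in diameter, 46 mm tall. Origin: centre of its underside
- small_bottle: bystander: small amber glass bottle with a black cap, 32 mm in diameter, 55 mm tall. Origin: centre of its underside
- bracket: bystander: steel angle bracket 70 x 30 mm, 20 mm tall, lying in the tray's other bay. Origin: centre of its underside
- dish: bystander: white ceramic dish 90 mm in diameter, 32 mm tall. Origin: centre of its underside
- screwdriver: bystander: screwdriver lying on the table. Origin: on its underside, about mid-length
- tape: bystander: ring of tape 80 mm in diameter, 22 mm tall. Origin: centre of its underside
- wrench: bystander: steel wrench lying on the table. Origin: on its underside, about mid-length
There are look-alikes about, which are no part of the job. Leave any red look-alike of the bottle alone. Several things have the shape of the tray; the one meant has the colours described above.

How it is judged:
On the way:
1. the bottle, upright on the middle of the mixer's pad, presses it fully down for about a second (value of joint pad above 0.0088 m and contact force between bottle and mixer above 3 N and horizontal distance between bottle and pad_top below 0.018 m and angle between bottle's own z axis and vertical below 0.2 rad), for 0.8 s.
At the end, for the whole second after the job is handed in: the bottle stands upright (within 0.1 rad), at rest and released, on the floor of the tray's empty bay, wholly within its walls (centre within 37 mm along and 31 mm across of the bay's centre, base within 4 mm of the floor); the mixer's pad is up again (x of bottle in the frame of bay between -0.037 and 0.037 m and y of bottle in the frame of bay between -0.031 and 0.031 m and z of bottle in the frame of bay between -0.004 and 0.004 m and angle between bottle's own z axis and vertical below 0.1 rad and linear speed of bottle below 0.02 m/s and contact force between bottle and tray above 0.3 N and value of joint pad below 0.002 m); the robot touches nothing.
It fails at once if the fingers squeeze the bottle too hard (clearly over 20 N a finger: 24 N on each, 48 N in all) (contact force between the fingers and bottle above 48 N).
It fails at once if the bottle is pressed on the mixer with clearly over 20 N (24 N), or banged on the tray or a neighbour (45 N) (contact force between bottle and mixer above 24 N or contact force between bottle and tray above 45 N or contact force between bottle and jar above 45 N or contact force between bottle and small_bottle above 45 N).
It fails at once if the bottle tips by more than 0.5 rad (angle between bottle's own z axis and vertical above 0.5 rad).
It fails at once if the bottle is dropped (falls free at over 0.5 m/s, about 13 mm) (contact force between the fingers and bottle below 0.05 N and linear speed of bottle above 0.5 m/s).
It fails at once if a bystander is moved by more than 25 mm (distance of any of jar, small_bottle, dish, screwdriver, tape, wrench, bracket from where it was at the start of the episode above 0.025 m).
It also fails if it takes over 67 s, if anything falls off the work surface, if the arm or the gripper's body presses on something with over 40 N, if the wrist force passes 120 N, or if a joint passes its speed limit or range.

ROBOT

A 7-joint arm with a two-finger parallel gripper is mounted at the origin on the work surface. World frame = base frame: x ahead of the robot, y to its left, z up, the work surface at z = 0. Lengths are in m, angles in rad, forces in N, time in s.
With the tool pointing down it reaches from about 0.425 to 0.925 m from the base axis. Payload 6.8 kg.
Tool frame: the origin (TCP) lies between the finger pads, 19 mm behind the fingertips; this is the grasp point; z points along the fingers, y is the line along which they close (so a half turn about z gives the same grasp; the last joint's range is limited). The gripper opens to 85 mm and grips with 20 to 120 N. Pads are 22 mm wide; open, the fingers measure 114 mm over their backs; the gripper's body (76 mm by 85 mm) begins 54 mm behind the grasp point. The pads swing forward as they close: fully open they stand 13 mm farther back than shut.
Start: joints at [1.085, 0.477, 0.022, 1.555, -0.011, 1.109, -0.083], TCP at [0.249, -0.627, 0.25] pointing down, gripper open.
Joint ranges: [-2.96, 2.96], [-0.34, 2.1], [-1.41, 1.46], [0.24, 2.44], [-1.37, 4.51], [0.17, 1.92], [-2.96, 2.96]. Speed limits (rad/s): [2.39, 2.39, 3.14, 3.14, 3.14, 3.14, 3.14].

INTERFACE

Orientations are given as a rotation vector (axis times angle).
In Python, from bench import r gives the robot as it stands.
- The arm moves only by the tool servo_tool, never from a script. Its argument "commands" is a list of rows, each a list of 2 entries, a list of its own where there are three numbers: the shift along the tool's x, y, z normalised to -1 to 1, where 1 is 250 mm, then the turn, a rotation vector about the tool's x, y, z normalised to -1 to 1, where 1 is 90 degrees. In form: [[[dx, dy, dz], [ax, ay, az]], ...]. A call has 1 to 20 rows; each row is the pose to reach, as a shift and turn from the pose commanded when the call began, along the tool's axes at that moment; what a row does not reach only later rows make up. A row lasts 1/10 s, in which the tool goes at most 50 mm and 8.59 degrees, less where a joint would pass 70% of its speed; a pose out of reach is approached as far as the arm can. A call with a number of a shift or a turn outside -1 to 1 is refused whole. A call with a gripper value outside its range is refused whole. "claw" is the closure, from 0 (fully open) to 1 (shut), set as the call begins (left out, the last holds). The fingers move at their own pace and stop on an object; "squeeze" is the grip in N (left out, the last holds). Time passes only in rows, so rows that repeat a pose let the fingers close. It gives the time, the measured TCP pose, the force, the opening and the grip force at its end, in the units of the state.
- r.get_obs(): the state, without advancing time (a new reading comes with each control period).
- r.grab_frame(name): name is "scene" or "top" or "wrist"; returns (picture, depth): 400x640x3 uint8, red, green, blue; 400x640 float32, m along the optical axis (not along the pixel's ray), 0 where there is no reading.
- r.camera_model(name): a dict with "fx", "fy", "cx", "cy" (pixels), "k1" (the pictures are not rectified: a ray, as slopes to the right and down, at radius r is drawn at 1 + k1 r^2 times it, then the intrinsics apply), "extrinsics" (4x4, takes a point from camera to world coordinates); the wrist camera has in their place "hand_eye" (4x4, takes a point from camera to tool coordinates, whose origin is the TCP and whose axes are the flange's). Camera axes: x right, y down, z forward; pixel columns grow to the right and rows downward; lengths in m; the calibration is good to about 2 mm. A picture is of the moment at which its call begins: read the wrist's pose just before it. camera_model takes no time and is no camera call.
- r.hand_in(): hands the job in; it is judged then, once.
Trained networks look in the newest picture that a camera, given by its name, has taken for a name from the list of things; names that differ only in an ending like _2 or _b are one class to them, and where a whole thing is asked for, a point or a joint stands for the part that bears it (a point fixed in the world has none). Each returns a list of dicts, best first, with "confidence" (0 to 1); they miss things now and then, are a little off and sometimes report something else, mostly with a low value. They report only what shows in the picture. A call takes as long as a camera call. They do not tell look-alikes from the thing itself.
- r.boxes_of(camera, target): "uv" ([column, row] in pixels, amid what is visible of it).
- r.mark_of(camera, target): "uv" ([column, row] in pixels: a listed point, or the origin of a listed thing).
The state is a dict: "clock": time; "joints": joint angles; "qvel": joint speeds; "tau": joint torques, N m; "tcp_pos": TCP position; "orientation": TCP orientation; "contact_force": force on the tool from outside, world axes, zero at the start; "moment": the same for the moment, N m; "grip_width": finger opening in m; "gripper_force": force on a finger pad.
Only numpy, scipy, OpenCV 4.12 (cv2) and the standard library are available. Lean on these libraries where they do the work, as an engineer would, in place of code of your own. Each camera call takes 0.05 s, during which the arm holds its last target. There are 200 camera calls.

## Working session

There is one attempt and no reset: what is moved stays moved. The work goes in short steps, Python scripts to look and compute and a tool call to move; the robot and the scene stay as the last step left them, time stands still between calls to the robot, and variables do not carry over. Pictures are saved under pics/ and viewed, at most 10 in all, crops included, and the job is handed in when it is done.

Besides the shell and the picture viewer there is one more tool, called after ">>>" as name(argument=value, ...) on one line, values as JSON. servo_tool: Moves the arm, as the interface text tells. Scaled input: -1 to 1 covers 250 mm each way for a shift and 90 degrees each way for a turn. Its arguments: {"type":"object","properties":{"commands":{"type":"array"},"claw":{"type":"number"},"squeeze":{"type":"number"}},"required":["commands"]}

```bash
ls; mkdir -p pics; cat > h.py <<'E'
import numpy as np, cv2, pickle
from bench import r
def shot(n,f):
    im,d=r.grab_frame(n); cv2.imwrite(f'pics/{f}.png',im[:,:,::-1]); np.savez(f'pics/{f}.npz',im=im,d=d); return im,d
def slopes(c,u,v):
    a=np.array([(u-c['cx'])/c['fx'],(v-c['cy'])/c['fy']]); s=a.copy()
    for _ in range(20): s=a/(1+c['k1']*(s@s))
    return s
def T(n):
    c=r.camera_model(n)
    if 'extrinsics' in c: return c,np.array(c['extrinsics'])
    from scipy.spatial.transform import Rotation as R
    o=r.get_obs(); M=np.eye(4); M[:3,:3]=R.from_rotvec(o['orientation']).as_matrix(); M[:3,3]=o['tcp_pos']
    return c,M@np.array(c['hand_eye'])
def ray(n,uv):
    c,M=T(n); s=slopes(c,*uv); return M[:3,3], M[:3,:3]@np.array([s[0],s[1],1])
def atz(n,uv,z):
    o,d=ray(n,uv); return o+d*(z-o[2])/d[2]
def pt(n,uv,d):
    o,k=ray(n,uv); return o+k*d
def proj(n,p):
    c,M=T(n); q=np.linalg.inv(M)@np.append(p,1); s=q[:2]/q[2]; s=s*(1+c['k1']*(s@s)); return [c['fx']*s[0]+c['cx'],c['fy']*s[1]+c['cy']]
def cloud(n,d):
    c,M=T(n); h,w=d.shape; v,u=np.mgrid[:h,:w]
    g=np.stack([u,v],-1).reshape(-1,1,2).astype(float)
    a=(g[:,0]-[c['cx'],c['cy']])/[c['fx'],c['fy']]; s=a.copy()
    for _ in range(20): s=a/(1+c['k1']*(s**2).sum(1,keepdims=True))
    P=np.c_[s,np.ones(len(s))]*d.reshape(-1,1)
    P=P@M[:3,:3].T+M[:3,3]; P[d.reshape(-1)==0]=np.nan
    return P.reshape(h,w,3)
E
python3 - <<'E'
from h import *
print(r.get_obs())
for n in('scene','top'):
    im,d=shot(n,n+'0'); c,M=T(n); print(n,M.round(3).tolist(),c['fx'])
    for t in('bottle','pad_top','bay','tray','mixer','bracket','jar','small_bottle','dish','tape'):
        f=r.boxes_of if 0 else r.mark_of
        print(t,[(np.round(x['uv']).tolist(),round(x['confidence'],2)) for x in f(n,t)])
a=cv2.imread('pics/scene0.png');b=cv2.imread('pics/top0.png')
cv2.imwrite('pics/both.png',cv2.resize(np.vstack([a,b]),(480,600)))
E
```

```text
pics
{'clock': 0.0, 'joints': array([ 1.08491644,  0.47780641,  0.02232119,  1.55648717, -0.01146821,
        1.10928977, -0.08312492]), 'qvel': array([ 8.40219276e-04, -1.35393466e-03, -2.59098829e-05,  8.26274347e-04,
        4.77826736e-04, -8.47507418e-05, -1.69650450e-03]), 'tau': array([-9.32926099e-06, -5.96441674e+01,  1.60841670e+00, -2.81189561e+01,
        1.27169615e-02,  9.37143923e-03,  2.29093740e-05]), 'tcp_pos': array([ 0.24875665, -0.62687345,  0.24900602]), 'orientation': array([-3.08394488e+00, -5.89597675e-01,  7.92452896e-04]), 'contact_force': array([ 0.3099906 , -0.71965164, -0.6157435 ]), 'moment': array([ 0.04154902, -0.010184  , -0.01006689]), 'gripper_force': 0.0, 'grip_width': 0.08554100504118403}
scene [[0.555, 0.553, -0.622, 1.365], [0.832, -0.38, 0.404, -0.584], [-0.013, -0.741, -0.671, 1.014], [0.0, 0.0, 0.0, 1.0]] 422.6778271523076
bottle [([345.0, 251.0], 0.65), ([349.0, 272.0], 0.55)]
pad_top [([316.0, 282.0], 0.6), ([268.0, 228.0], 0.48)]
bay [([397.0, 170.0], 0.95), ([367.0, 141.0], 0.74), ([228.0, 298.0], 0.28)]
tray [([357.0, 141.0], 0.88), ([382.0, 172.0], 0.65)]
mixer [([269.0, 244.0], 0.76)]
bracket [([371.0, 175.0], 0.51)]
jar [([374.0, 213.0], 0.64)]
small_bottle [([270.0, 228.0], 0.23)]
dish [([435.0, 219.0], 0.91), ([312.0, 282.0], 0.16)]
tape [([228.0, 300.0], 0.62)]
top [[0.007, -0.983, 0.183, 0.283], [-1.0, -0.007, 0.002, 0.005], [-0.001, -0.183, -0.983, 1.081], [0.0, 0.0, 0.0, 1.0]] 383.95296278848855
bottle [([350.0, 136.0], 0.78), ([361.0, 111.0], 0.59), ([249.0, 218.0], 0.2)]
pad_top [([417.0, 185.0], 0.73)]
bay [([208.0, 211.0], 0.83), ([198.0, 293.0], 0.63)]
tray [([230.0, 215.0], 0.97), ([209.0, 300.0], 0.73)]
mixer [([409.0, 191.0], 0.86)]
bracket [([249.0, 220.0], 0.74)]
jar []
small_bottle [([339.0, 207.0], 0.67), ([209.0, 212.0], 0.42)]
dish [([235.0, 123.0], 0.73)]
tape [([475.0, 153.0], 0.81)]
```

View pics/top0.png

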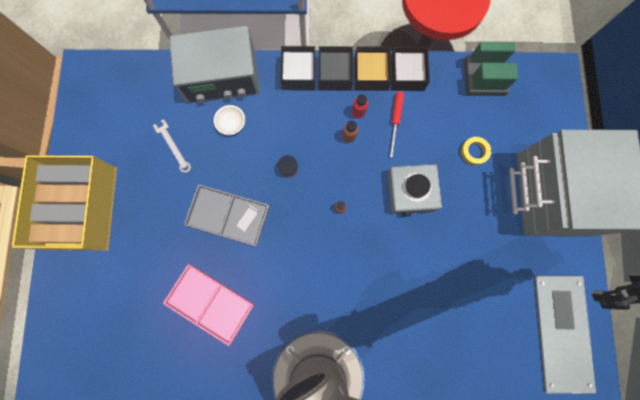

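View pics/scene0.png

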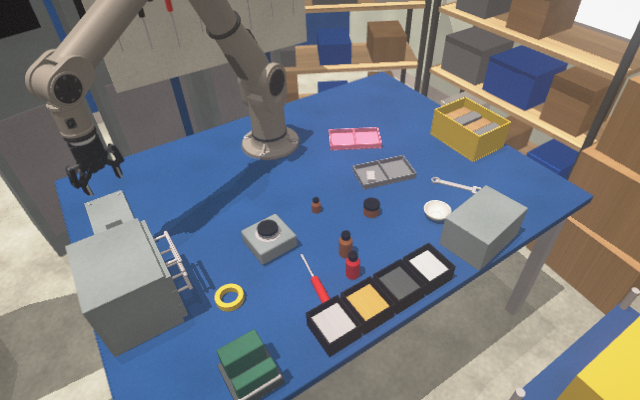

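The amber bottle is at top (350,132) and scene (345,245). The red look-alike is at top (360,106) and scene (353,265). The grey tray is at top (228,215), with the bracket in its right bay and the empty bay on the left at about (208,210). The pink tray at (208,303) is a look-alike. I'll measure these next and take an enlarged crop to confirm.

```bash
python3 - <<'E'
from h import *
def tri(a,b):
    (o1,d1),(o2,d2)=ray('top',a),ray('scene',b); A=np.c_[d1,-d2]; t=np.linalg.lstsq(A,o2-o1,rcond=None)[0]
    p,q=o1+t[0]*d1,o2+t[1]*d2; return ((p+q)/2).round(4),np.linalg.norm(p-q).round(4)
D={n:np.load(f'pics/{n}0.npz') for n in('top','scene')}
C={n:cloud(n,D[n]['d']) for n in D}
for n in C:
    P=C[n]; im=D[n]['im'].astype(int); print(n)
    bx={'top':(350,132),'scene':(345,245)}[n]; px={'top':(416,186),'scene':(268,232)}[n]
    u,v=bx; S=P[v-16:v+17,u-14:u+15].reshape(-1,3); S=S[S[:,2]>.03]; 
    for lo,hi in((.03,.06),(.06,.08),(.084,.1)):
        q=S[(S[:,2]>lo)&(S[:,2]<hi)]
        if len(q): print('bottle',lo,len(q),q.min(0).round(3),q.max(0).round(3),np.median(q,0).round(4))
    u,v=px; S=P[v-45:v+45,u-45:u+45].reshape(-1,3); q=S[(S[:,2]>.075)&(S[:,2]<.095)]
    print('pad',len(q),q.min(0).round(4),q.max(0).round(4),q.mean(0).round(4))
    q=S[(S[:,2]>.052)&(S[:,2]<.064)]; print('mixer top',len(q),((q.min(0)+q.max(0))/2).round(4),cv2.minAreaRect(q[:,:2].astype(np.float32)))
    u,v={'top':(228,215),'scene':(384,172)}[n]; S=P[v-35:v+36,u-48:u+49].reshape(-1,3); q=S[(S[:,2]>.014)&(S[:,2]<.035)]
    print('tray',len(q),cv2.minAreaRect(q[:,:2].astype(np.float32)), np.percentile(q[:,2],[50,95]))
for a,b,l in(((350,126),(346,235),'cap'),((416,185),(268,228),'pad'),((208,211),(397,170),'bay')): print(l,tri(a,b))
a=D['top']['im'][85:250,170:450,::-1]; b=D['scene']['im'][140:290,230:450,::-1]
a=cv2.resize(a,(700,412),interpolation=2)[:,:];b=cv2.resize(b,(700,477),interpolation=2)
cv2.imwrite('pics/crop.png',np.hstack([cv2.resize(D['top']['im'][90:160,330:400,::-1],(400,400),interpolation=2),cv2.resize(D['scene']['im'][220:290,310:380,::-1],(400,400),interpolation=2)]))
E
```

```text
top
bottle 0.03 49 [ 0.647 -0.105  0.031] [ 0.664 -0.066  0.06 ] [ 0.6501 -0.0826  0.0438]
bottle 0.06 88 [ 0.647 -0.105  0.06 ] [ 0.681 -0.066  0.079] [ 0.6562 -0.0817  0.0674]
bottle 0.084 82 [ 0.653 -0.099  0.084] [ 0.68  -0.072  0.098] [ 0.6664 -0.0854  0.0924]
pad 466 [ 0.4727 -0.2948  0.075 ] [ 0.5344 -0.2315  0.0892] [ 0.5033 -0.2623  0.0842]
mixer top 1607 [ 0.5025 -0.2628  0.0581] ((0.5041619539260864, -0.26332563161849976), (0.12530064582824707, 0.13010133802890778), 4.0752668380737305)
tray 541 ((0.4295840859413147, 0.2580327093601227), (0.21066945791244507, 0.12019328027963638), 74.20872497558594) [0.02346221 0.02727481]
scene
bottle 0.03 96 [ 0.656 -0.11   0.03 ] [ 0.754 -0.075  0.06 ] [ 0.6842 -0.0998  0.0461]
bottle 0.06 118 [ 0.656 -0.134  0.06 ] [ 0.761 -0.068  0.08 ] [ 0.6833 -0.1009  0.0674]
bottle 0.084 133 [ 0.657 -0.13   0.084] [ 0.761 -0.073  0.097] [ 0.7349 -0.1067  0.0912]
pad 266 [ 0.473  -0.2942  0.0751] [ 0.5407 -0.2333  0.0885] [ 0.5095 -0.2649  0.0828]
mixer top 900 [ 0.5077 -0.199   0.0574] ((0.5015161633491516, -0.19645294547080994), (0.12410754710435867, 0.26684999465942383), 5.588287353515625)
tray 561 ((0.43604350090026855, 0.26888301968574524), (0.29655012488365173, 0.472190797328949), 69.90581512451172) [0.0201874  0.02676584]
cap (array([ 0.6694, -0.0836,  0.0804]), np.float64(0.0002))
pad (array([ 0.5061, -0.2604,  0.0738]), np.float64(0.0006))
bay (array([ 0.4428,  0.3161, -0.0025]), np.float64(0.0006))
```

View pics/crop.png

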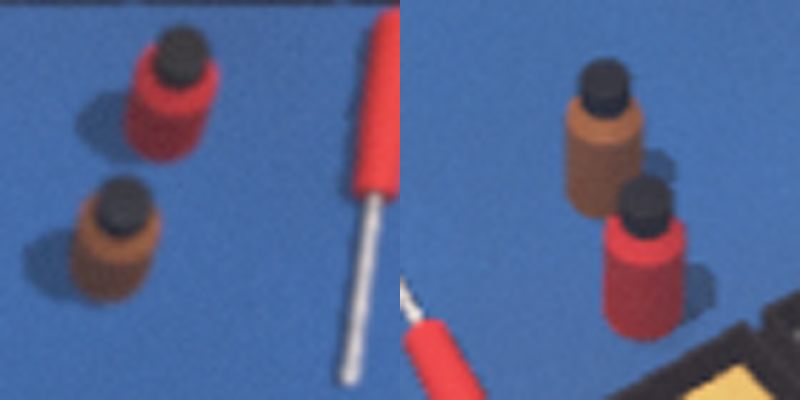

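The crop confirms it: amber body with a black cap, and the red one stands separately behind it. From the top depth, the bottle is at about (0.667, -0.085) with its cap at 0.092 m. The pad is at (0.503, -0.262) and 0.084 m, and the tray measures 0.211 x 0.120 m, all as described. My rough hand-picked triangulation came out about 10 mm low in height, so I'll refine it from the wrist camera. Before moving, I'll check the path clearance and work out the moves.

```bash
cat >> h.py <<'E'
from scipy.spatial.transform import Rotation as R
def pose():
    o=r.get_obs(); return np.array(o['tcp_pos']),R.from_rotvec(o['orientation'])
def goal(p,ydeg=None):
    "row units to reach world p with tool down, tool y at ydeg"
    t,q=pose(); sh=q.inv().apply(np.array(p)-t)/.25
    if ydeg is None: return sh.round(4)
    y=np.array([np.cos(np.radians(ydeg)),np.sin(np.radians(ydeg)),0]); z=np.array([0,0,-1.]); 
    G=R.from_matrix(np.c_[np.cross(y,z),y,z]); return sh.round(4),((q.inv()*G).as_rotvec()/(np.pi/2)).round(4)
E
python3 - <<'E'
from h import *
d=np.load('pics/top0.npz')['d']; P=cloud('top',d).reshape(-1,3); P=P[np.isfinite(P[:,0])]
a=np.array([.249,-.627]);b=np.array([.667,-.0855]);k=(b-a)/np.linalg.norm(b-a)
s=(P[:,:2]-a)@k; l=(P[:,:2]-a)@[-k[1],k[0]]
for s0 in np.arange(0,.7,.1):
    m=(s>=s0)&(s<s0+.1)
    print(round(s0,1),[ (l0, round(float(P[m&(l>=l0)&(l<l0+.06)][:,2].max(initial=0)),3)) for l0 in(-.18,-.12,-.06,0,.06)])
# tray axes: box corners, empty bay
P3=cloud('top',d); S=P3[180:251,180:277].reshape(-1,3); q=S[(S[:,2]>.014)&(S[:,2]<.035)][:,:2].astype(np.float32)
bx=cv2.boxPoints(cv2.minAreaRect(q)); print(bx.round(3).tolist())
c=bx.mean(0); e=[bx[1]-bx[0],bx[2]-bx[1]]; e=max(e,key=np.linalg.norm); e/=np.linalg.norm(e); e*=np.sign(e[1]); print('bay',c+e*.0515,'axis deg',np.degrees(np.arctan2(e[1],e[0])))
print(goal([.667,-.0855,.2],-106),goal([.667,-.0855,.2],-85))
E
```

```text
0.0 [(-0.18, 0.206), (-0.12, 0.203), (-0.06, 0.333), (0, 0.36), (0.06, 0.351)]
0.1 [(-0.18, 0.207), (-0.12, 0.205), (-0.06, 0.007), (0, 0.007), (0.06, 0.006)]
0.2 [(-0.18, 0.191), (-0.12, 0.172), (-0.06, 0.007), (0, 0.009), (0.06, 0.007)]
0.3 [(-0.18, 0.027), (-0.12, 0.006), (-0.06, 0.062), (0, 0.063), (0.06, 0.057)]
0.4 [(-0.18, 0.021), (-0.12, 0.059), (-0.06, 0.088), (0, 0.089), (0.06, 0.065)]
0.5 [(-0.18, 0.026), (-0.12, 0.028), (-0.06, 0.06), (0, 0.064), (0.06, 0.007)]
0.6 [(-0.18, 0.063), (-0.12, 0.096), (-0.06, 0.098), (0, 0.096), (0.06, 0.007)]
[[0.34299999475479126, 0.17299999296665192], [0.45899999141693115, 0.14000000059604645], [0.515999972820282, 0.34299999475479126], [0.4000000059604645, 0.37599998712539673]]
bay [0.44359896 0.30758908] axis deg 74.20873
(array([ 2.3536, -1.3981,  0.2001]), array([ 0.    , -0.    ,  0.4183])) (array([ 2.3536, -1.3981,  0.2001]), array([ 0.    , -0.    ,  0.1849]))
```

>>> servo_tool(commands=[[[0.16,-0.09,-0.05],[0,0,0.0]],[[0.32,-0.18,-0.1],[0,0,0.0]],[[0.48,-0.27,-0.1],[0,0,0.05]],[[0.64,-0.36,-0.1],[0,0,0.12]],[[0.8,-0.46,-0.1],[0,0,0.2]],[[0.8,-0.46,-0.1],[0,0,0.28]],[[0.8,-0.46,-0.1],[0,0,0.36]],[[0.8,-0.46,-0.1],[0,0,0.42]],[[0.8,-0.46,-0.1],[0,0,0.42]]], claw=0, squeeze=20)

```text
clock: 2.0
tcp_pos: [0.3926, -0.4466, 0.2751]
orientation: [3.11, -0.442, 0.0]
contact_force: [0.1, -0.1, -1.2]
grip_width: 0.0853
gripper_force: 0.0
```

```bash
python3 -c "
from h import *
print(goal([.667,-.0855,.25],-106)); print(goal([.60,-.10,.25],-106))"
```

```text
(array([ 0.6516, -1.693 ,  0.1002]), array([ 0.0001, -0.0001, -0.002 ]))
(array([ 0.4104, -1.5627,  0.1002]), array([ 0.0001, -0.0001, -0.002 ]))
```

>>> servo_tool(commands=[[[0.05,-0.16,0.02],[0,0,0]],[[0.1,-0.33,0.05],[0,0,0]],[[0.15,-0.5,0.07],[0,0,0]],[[0.18,-0.67,0.1],[0,0,0]],[[0.2,-0.8,0.1],[0,0,0]],[[0.2,-0.8,0.1],[0,0,0]]])

```text
clock: 2.6
tcp_pos: [0.4989, -0.2627, 0.2499]
orientation: [-3.11, 0.423, -0.001]
contact_force: [-0.2, 0.0, -0.2]
grip_width: 0.0858
gripper_force: 0.0
```

>>> servo_tool(commands=[[[0.05,-0.16,0],[0,0,0]],[[0.1,-0.33,0],[0,0,0]],[[0.15,-0.5,0],[0,0,0]],[[0.2,-0.66,0],[0,0,0]],[[0.2,-0.76,0],[0,0,0]],[[0.2,-0.76,0],[0,0,0]],[[0.2,-0.76,0],[0,0,0]],[[0.2,-0.76,0],[0,0,0]]])

```text
clock: 3.4
tcp_pos: [0.5965, -0.1022, 0.25]
orientation: [3.109, -0.444, -0.0]
contact_force: [-0.4, -0.2, -0.3]
grip_width: 0.0854
gripper_force: 0.0
```

```bash
python3 - <<'E'
from h import *
c,M=T('wrist'); print(np.array(c['hand_eye']).round(3).tolist(),c['fx'])
im,d=shot('wrist','w1'); np.savez('pics/w1M.npz',M=M)
for t in('bottle','mixer','pad_top'):
    for x in r.mark_of('wrist',t): print(t,np.round(x['uv'],1),round(x['confidence'],2))
print('expect cap',proj('wrist',[.667,-.0855,.092]),'base',proj('wrist',[.667,-.0855,0]))
P=cloud('wrist',d); m=(P[...,2]>.083)&(P[...,2]<.1); n,L,st,ce=cv2.connectedComponentsWithStats(m.astype(np.uint8))
for i in range(1,n):
    if st[i,4]>100: q=P[L==i]; print(st[i],ce[i].round(1),q.mean(0).round(4),((q.min(0)+q.max(0))/2).round(4),np.median(q[:,2]).round(4),np.median(im[L==i],0))
print(goal([.667,-.0855,.25],-106),r.get_obs()['joints'].round(2))
E
```

```text
[[0.001, -0.961, -0.276, 0.069], [1.0, 0.001, 0.0, -0.0], [-0.0, -0.276, 0.961, -0.123], [0.0, 0.0, 0.0, 1.0]] 359.5052589124121
bottle [279.9 101.1] 0.95
bottle [285.8  14.7] 0.7
mixer [484.8 198.3] 0.94
pad_top [518.9 229.7] 0.81
expect cap [np.float64(270.9041333328669), np.float64(102.81852460334082)] base [np.float64(282.0657702211204), np.float64(100.77916356362567)]
[263   0  29   9 168] [276.9   2.9] [ 0.7334 -0.1111  0.0893] [ 0.7346 -0.1117  0.0879] 0.0901 [33.  34.  33.5]
[ 253   83   36   37 1022] [270.4 100.9] [ 0.6685 -0.0854  0.0909] [ 0.6684 -0.0852  0.0883] 0.091 [54. 53. 54.]
[ 488  195   67   66 1577] [520.7 227.5] [ 0.5063 -0.262   0.0835] [ 0.5059 -0.2622  0.0842] 0.0835 [49. 49. 48.]
(array([ 0.2521, -0.1397,  0.0004]), array([ 0.0002, -0.0001, -0.0029])) [ 0.15  0.37 -0.11  1.72  0.04  1.05 -1.83]
```

View pics/w1.png

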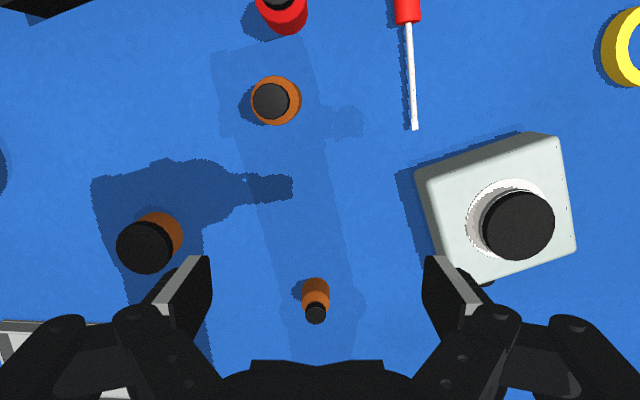

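In the wrist view the bottle's cap is at (270,100), giving (0.668, -0.085) at 0.091 m, which agrees with the top view. The red bottle is at (282,10) and the pad at (518,227), giving (0.506, -0.262) at 0.0835 m.

>>> servo_tool(commands=[[[0.13,-0.07,0],[0,0,-0.003]],[[0.256,-0.14,0],[0,0,-0.003]],[[0.256,-0.14,0],[0,0,-0.003]],[[0.256,-0.14,0.15],[0,0,-0.003]],[[0.256,-0.14,0.3],[0,0,-0.003]],[[0.256,-0.14,0.4],[0,0,-0.003]],[[0.256,-0.14,0.4],[0,0,-0.003]],[[0.256,-0.14,0.4],[0,0,-0.003]]])

```text
clock: 4.4
tcp_pos: [0.6682, -0.0848, 0.1506]
orientation: [3.111, -0.435, -0.0]
contact_force: [0.1, 0.3, -0.3]
grip_width: 0.0853
gripper_force: 0.0
```

```bash
python3 - <<'E'
from h import *
im,d=shot('wrist','w2'); P=cloud('wrist',d); m=(P[...,2]>.083)&(P[...,2]<.1); n,L,st,ce=cv2.connectedComponentsWithStats(m.astype(np.uint8))
for i in range(1,n):
    if st[i,4]>100: q=P[L==i]; print(st[i],ce[i].round(1),q.mean(0).round(4),((q.min(0)+q.max(0))/2).round(4),np.median(q[:,2]).round(4))
print(goal([.668,-.0854,.05],-106),r.get_obs()['joints'].round(2))
E
```

```text
[ 305   37   58   59 2628] [333.4  66.6] [ 0.746  -0.1147  0.0922] [ 0.7458 -0.1148  0.0897] 0.0922
[ 294  197   51   52 2063] [319.  222.9] [ 0.6708 -0.0862  0.0916] [ 0.6695 -0.0859  0.0886] 0.092
[609 327  31  47 742] [628.6 345.7] [ 0.5237 -0.2639  0.0839] [ 0.517  -0.2612  0.0842] 0.0838
(array([-0.0041,  0.0041,  0.4066]), array([-0.0002, -0.0014,  0.0009])) [ 0.11  0.57 -0.1   1.64  0.07  0.93 -1.87]
```

>>> servo_tool(commands=[[[0,0.004,0.1],[0,0,0]],[[0,0.004,0.2],[0,0,0]],[[0,0.004,0.28],[0,0,0]],[[0,0.004,0.34],[0,0,0]],[[0,0.004,0.38],[0,0,0]],[[0,0.004,0.4],[0,0,0]],[[0,0.004,0.4],[0,0,0]],[[0,0.004,0.4],[0,0,0]]])

```text
clock: 5.25
tcp_pos: [0.6687, -0.0852, 0.0509]
orientation: [-3.111, 0.434, -0.002]
contact_force: [0.1, -0.6, 1.2]
grip_width: 0.0853
gripper_force: 0.0
```

>>> servo_tool(commands=[[[0,0,0],[0,0,0]],[[0,0,0],[0,0,0]],[[0,0,0],[0,0,0]],[[0,0,0],[0,0,0]],[[0,0,0],[0,0,0]],[[0,0,0],[0,0,0]],[[0,0,0],[0,0,0]],[[0,0,0],[0,0,0]],[[0,0,0],[0,0,0]],[[0,0,0],[0,0,0]]], claw=0.55, squeeze=20)

```text
clock: 6.25
tcp_pos: [0.6683, -0.0853, 0.0505]
orientation: [3.111, -0.434, 0.001]
contact_force: [-1.2, -0.6, 6.0]
grip_width: 0.0414
gripper_force: 20.7
```

>>> servo_tool(commands=[[[0,0,0],[0,0,0]],[[0,0,0],[0,0,0]],[[0,0,0],[0,0,0]]], claw=0.53)

```text
clock: 6.55
tcp_pos: [0.6683, -0.0853, 0.0505]
orientation: [3.111, -0.434, 0.001]
contact_force: [-1.4, -0.6, 5.0]
grip_width: 0.0415
gripper_force: 20.7
```

>>> servo_tool(commands=[[[0,0,0],[0,0,0]],[[0,0,0],[0,0,0]],[[0,0,0],[0,0,0]]], claw=0.515)

```text
clock: 6.85
tcp_pos: [0.6682, -0.0853, 0.0505]
orientation: [3.111, -0.434, 0.001]
contact_force: [-1.1, -0.3, 5.2]
grip_width: 0.0414
gripper_force: 20.7
```

>>> servo_tool(commands=[[[0,0,0],[0,0,0]],[[0,0,0],[0,0,0]],[[0,0,0],[0,0,0]]], squeeze=14)

```text
clock: 7.15
tcp_pos: [0.6683, -0.0853, 0.0505]
orientation: [3.111, -0.434, 0.001]
contact_force: [-1.3, -1.4, 6.5]
grip_width: 0.0416
gripper_force: 20.7
```

>>> servo_tool(commands=[[[0,0,0],[0,0,0]],[[0,0,0],[0,0,0]],[[0,0,0],[0,0,0]]], claw=0.505)

```text
clock: 7.45
tcp_pos: [0.668, -0.0855, 0.0499]
orientation: [3.111, -0.434, 0.0]
contact_force: [-0.2, -1.1, 1.8]
grip_width: 0.0425
gripper_force: 1.1
```

>>> servo_tool(commands=[[[0,0,0],[0,0,0]],[[0,0,0],[0,0,0]],[[0,0,0],[0,0,0]],[[0,0,0],[0,0,0]],[[0,0,0],[0,0,0]]], claw=0.51)

```text
clock: 7.95
tcp_pos: [0.668, -0.0852, 0.05]
orientation: [3.111, -0.434, -0.0]
contact_force: [0.1, -1.8, 0.4]
grip_width: 0.0416
gripper_force: 6.8
```

>>> servo_tool(commands=[[[0,0,0],[0,0,0]],[[0,0,0],[0,0,0]],[[0,0,0],[0,0,0]],[[0,0,0],[0,0,0]],[[0,0,0],[0,0,0]]], claw=0.513)

```text
clock: 8.45
tcp_pos: [0.6679, -0.085, 0.0499]
orientation: [-3.111, 0.434, 0.0]
contact_force: [0.8, -1.8, 1.4]
grip_width: 0.0418
gripper_force: 11.2
```

The grip is 11 N per finger, within the advised range. I'll lift gently now.

>>> servo_tool(commands=[[[0,0,-0.02],[0,0,0]],[[0,0,-0.06],[0,0,0]],[[0,0,-0.12],[0,0,0]],[[0,0,-0.2],[0,0,0]],[[0,0,-0.28],[0,0,0]],[[0,0,-0.36],[0,0,0]],[[0,0,-0.42],[0,0,0]],[[0,0,-0.46],[0,0,0]],[[0,0,-0.48],[0,0,0]],[[0,0,-0.48],[0,0,0]],[[0,0,-0.48],[0,0,0]]], claw=0.514)

```text
clock: 9.55
tcp_pos: [0.6674, -0.0851, 0.1692]
orientation: [3.111, -0.434, -0.002]
contact_force: [0.2, -0.1, -2.4]
grip_width: 0.0418
gripper_force: 12.8
```

```bash
python3 - <<'E'
from h import *
shot('wrist','w3'); im,d=shot('scene','s1')
print(goal([.505,-.262,.17],-106),r.get_obs()['contact_force'])
u,v=map(int,proj('scene',[.668,-.085,.16])); 
w=cv2.imread('pics/w3.png')
cv2.imwrite('pics/lift.png',np.hstack([cv2.resize(im[v-60:v+60,u-60:u+60,::-1],(400,400),interpolation=2),w[:,200:440]]))
E
```

```text
(array([-0.4311,  0.8585, -0.0032]), array([0.0002, 0.0011, 0.0013])) [-0.03468434 -0.52513478 -1.02266671]
```

View pics/lift.png

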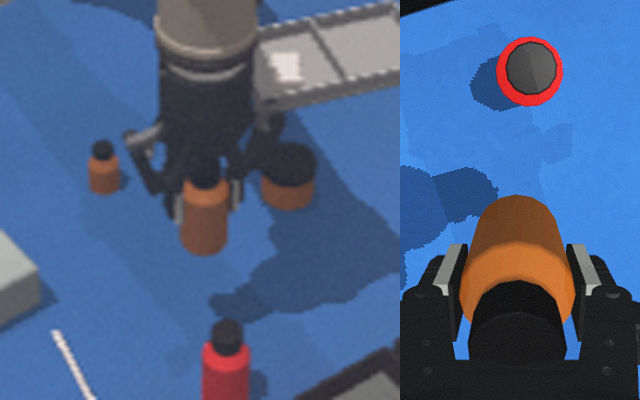

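The bottle is held upright between the pads. Next I'll carry it over the mixer.

>>> servo_tool(commands=[[[-0.02,0.04,0],[0,0,0]],[[-0.06,0.12,0],[0,0,0]],[[-0.11,0.22,0],[0,0,0]],[[-0.17,0.34,0],[0,0,0]],[[-0.23,0.46,0],[0,0,0]],[[-0.29,0.58,0],[0,0,0]],[[-0.35,0.7,0],[0,0,0]],[[-0.4,0.79,0],[0,0,0]],[[-0.42,0.84,0],[0,0,0]],[[-0.431,0.858,0],[0,0,0]],[[-0.431,0.858,0],[0,0,0]],[[-0.431,0.858,0],[0,0,0]],[[-0.431,0.858,0],[0,0,0]]])

```text
clock: 10.95
tcp_pos: [0.5067, -0.2605, 0.1699]
orientation: [-3.111, 0.43, -0.001]
contact_force: [0.1, 0.3, -2.1]
grip_width: 0.0419
gripper_force: 12.9
```

```bash
python3 - <<'E'
from h import *
o=r.get_obs(); print(o['tcp_pos'],o['contact_force'],goal([.505,-.262,.136],-106))
E
```

```text
[ 0.50673215 -0.26052705  0.16994559] [ 0.06934114  0.26342272 -2.14904492] (array([-0.0051,  0.0076,  0.1358]), array([-0.0004, -0.0002,  0.0028]))
```

>>> servo_tool(commands=[[[-0.005,0.007,0.03],[0,0,0]],[[-0.005,0.007,0.06],[0,0,0]],[[-0.005,0.007,0.09],[0,0,0]],[[-0.005,0.007,0.115],[0,0,0]],[[-0.005,0.007,0.13],[0,0,0]],[[-0.005,0.007,0.14],[0,0,0]],[[-0.005,0.007,0.15],[0,0,0]],[[-0.005,0.007,0.16],[0,0,0]],[[-0.005,0.007,0.168],[0,0,0]],[[-0.005,0.007,0.176],[0,0,0]],[[-0.005,0.007,0.176],[0,0,0]],[[-0.005,0.007,0.176],[0,0,0]]])

```text
clock: 12.15
tcp_pos: [0.5041, -0.2633, 0.1263]
orientation: [3.111, -0.434, 0.001]
contact_force: [-1.2, 1.0, 3.3]
grip_width: 0.0419
gripper_force: 13.2
```

>>> servo_tool(commands=[[[0,0,0.004],[0,0,0]],[[0,0,0.008],[0,0,0]],[[0,0,0.012],[0,0,0]],[[0,0,0.014],[0,0,0]],[[0,0,0.016],[0,0,0]],[[0,0,0.016],[0,0,0]],[[0,0,0.016],[0,0,0]]])

```text
clock: 12.85
tcp_pos: [0.5041, -0.2634, 0.1223]
orientation: [3.111, -0.434, 0.001]
contact_force: [-1.9, -0.1, 5.3]
grip_width: 0.0414
gripper_force: 13.4
```

>>> servo_tool(commands=[[[0,0,0.002],[0,0,0]],[[0,0,0.004],[0,0,0]],[[0,0,0.004],[0,0,0]],[[0,0,0.004],[0,0,0]]])

```text
clock: 13.25
tcp_pos: [0.5042, -0.2634, 0.1217]
orientation: [3.111, -0.434, 0.001]
contact_force: [-2.8, 1.3, 8.7]
grip_width: 0.0416
gripper_force: 13.6
```

The force slope has risen to about 5 N/mm with about 10.8 N of contact force, so the pad is at its end stop. I'll hold here.

>>> servo_tool(commands=[[[0,0,0],[0,0,0]],[[0,0,0],[0,0,0]],[[0,0,0],[0,0,0]],[[0,0,0],[0,0,0]],[[0,0,0],[0,0,0]],[[0,0,0],[0,0,0]],[[0,0,0],[0,0,0]],[[0,0,0],[0,0,0]],[[0,0,0],[0,0,0]],[[0,0,0],[0,0,0]],[[0,0,0],[0,0,0]]])

```text
clock: 14.35
tcp_pos: [0.5042, -0.2634, 0.1216]
orientation: [3.111, -0.434, 0.001]
contact_force: [-3.3, 2.5, 9.7]
grip_width: 0.0416
gripper_force: 13.6
```

```bash
python3 - <<'E'
from h import *
im,d=shot('scene','s2'); o=r.get_obs(); print(o['clock'],o['tcp_pos'],o['contact_force'])
u,v=map(int,proj('scene',[.504,-.263,.08])); cv2.imwrite('pics/press.png',cv2.resize(im[v-45:v+45,u-60:u+60,::-1],(640,480),interpolation=2))
E
```

```text
14.4 [ 0.50423009 -0.26337784  0.12164675] [-2.33155776  0.83232228  8.57706645]
```

View pics/press.png

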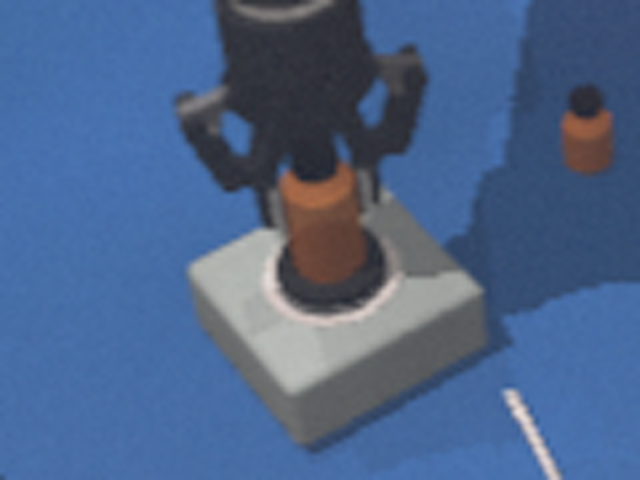

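The bottle is upright at the centre of the pad, pressed for over 1 s. I'll lift it and work out the route to the bay.

>>> servo_tool(commands=[[[0,0,-0.01],[0,0,0]],[[0,0,-0.03],[0,0,0]],[[0,0,-0.06],[0,0,0]],[[0,0,-0.1],[0,0,0]],[[0,0,-0.15],[0,0,0]],[[0,0,-0.2],[0,0,0]],[[0,0,-0.23],[0,0,0]],[[0,0,-0.24],[0,0,0]],[[0,0,-0.24],[0,0,0]]])

```text
clock: 15.3
tcp_pos: [0.5041, -0.2634, 0.1815]
orientation: [3.111, -0.434, 0.001]
contact_force: [0.2, -0.5, -2.2]
grip_width: 0.0419
gripper_force: 12.9
```

```bash
python3 - <<'E'
from h import *
for u in((208,211),(208,207)): print(atz('top',u,.004))
print(atz('scene',(397,170),.004))
for p in([.53,-.06,.18],[.51,.13,.18],[.4436,.308,.18]): print(goal(p,-106),pose()[0])
E
```

```text
[0.4419898  0.31456364 0.004     ]
[0.45347535 0.31524096 0.004     ]
[0.44863626 0.31002755 0.004     ]
(array([-0.1229, -0.8108,  0.0056]), array([ 0.0001, -0.0005,  0.0012])) [ 0.50406936 -0.26337421  0.18145533]
(array([-0.4079, -1.5199,  0.0053]), array([ 0.0001, -0.0005,  0.0012])) [ 0.50406936 -0.26337421  0.18145533]
(array([-0.8583, -2.132 ,  0.0049]), array([ 0.0001, -0.0005,  0.0012])) [ 0.50406936 -0.26337421  0.18145533]
```

Bay target: (0.445, 0.310).

>>> servo_tool(commands=[[[-0.01,-0.04,0],[0,0,0]],[[-0.02,-0.11,0],[0,0,0]],[[-0.03,-0.21,0],[0,0,0]],[[-0.05,-0.32,0],[0,0,0]],[[-0.06,-0.43,0],[0,0,0]],[[-0.08,-0.54,0],[0,0,0]],[[-0.09,-0.65,0],[0,0,0]],[[-0.11,-0.74,0],[0,0,0]],[[-0.12,-0.79,0],[0,0,0]],[[-0.123,-0.81,0],[0,0,0]]])

```text
clock: 16.3
tcp_pos: [0.5295, -0.0582, 0.1806]
orientation: [-3.112, 0.43, 0.001]
contact_force: [0.1, -0.4, -2.5]
grip_width: 0.0414
gripper_force: 12.9
```

>>> servo_tool(commands=[[[-0.01,-0.03,0],[0,0,0]],[[-0.04,-0.1,0],[0,0,0]],[[-0.08,-0.2,0],[0,0,0]],[[-0.13,-0.31,0],[0,0,0]],[[-0.17,-0.42,0],[0,0,0]],[[-0.21,-0.53,0],[0,0,0]],[[-0.25,-0.62,0],[0,0,0]],[[-0.275,-0.68,0],[0,0,0]],[[-0.285,-0.71,0],[0,0,0]],[[-0.285,-0.71,0],[0,0,0]]])

```text
clock: 17.3
tcp_pos: [0.5099, 0.1303, 0.181]
orientation: [3.112, -0.433, 0.0]
contact_force: [0.1, 0.0, -2.4]
grip_width: 0.0419
gripper_force: 12.9
```

```bash
python3 - <<'E'
from h import *
o=r.get_obs(); print(o['tcp_pos'],o['gripper_force'],o['joints'].round(2),goal([.445,.310,.18],-106))
im,d=shot('wrist','w4'); P=cloud('wrist',d)
for x in r.mark_of('wrist','bay'): print(x['uv'],x['confidence'],atz('wrist',x['uv'],.004))
E
```

```text
[0.50993893 0.13034181 0.18095362] 12.883506333455443 [-0.17  0.33 -0.23  1.96  0.1   0.86 -2.31] (array([-0.4462, -0.6203,  0.0038]), array([ 0.    , -0.    ,  0.0016]))
[162.2, 294.0] 0.74 [0.44165192 0.30211544 0.004     ]
```

>>> servo_tool(commands=[[[-0.02,-0.03,0],[0,0,0]],[[-0.07,-0.1,0],[0,0,0]],[[-0.14,-0.2,0],[0,0,0]],[[-0.22,-0.3,0],[0,0,0]],[[-0.29,-0.4,0],[0,0,0]],[[-0.36,-0.5,0],[0,0,0]],[[-0.41,-0.57,0],[0,0,0]],[[-0.435,-0.6,0],[0,0,0]],[[-0.445,-0.61,0],[0,0,0]],[[-0.445,-0.61,0],[0,0,0]],[[-0.445,-0.61,0],[0,0,0]]])

```text
clock: 18.5
tcp_pos: [0.4453, 0.3057, 0.1809]
orientation: [3.11, -0.437, 0.0]
contact_force: [0.3, -0.5, -1.9]
grip_width: 0.0418
gripper_force: 12.9
```

```bash
python3 - <<'E'
from h import *
o=r.get_obs(); print(o['tcp_pos'],o['joints'].round(2),goal([.444,.308,.056],-106))
im,d=shot('wrist','w5'); P=cloud('wrist',d)
im2,_=shot('scene','s3'); u,v=map(int,proj('scene',[.444,.308,.06]))
cv2.imwrite('pics/bay.png',np.hstack([cv2.resize(im2[v-40:v+40,u-40:u+40,::-1],(400,400),interpolation=2),cv2.resize(im[:,:,::-1],(400,400))]))
E
```

```text
[0.44529025 0.30566341 0.1808868 ] [-0.47  0.36 -0.3   1.93  0.14  0.88 -2.69] (array([-0.0077, -0.008 ,  0.4995]), array([ 0.0006, -0.0002, -0.0001]))
```

View pics/bay.png

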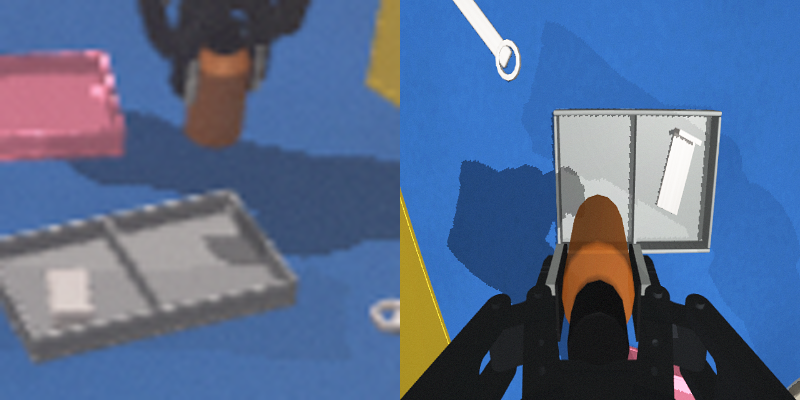

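The grey tray is below and its left bay is empty. The bottle is upright over it, so I'll lower it.

>>> servo_tool(commands=[[[0,-0.002,0.05],[0,0,0]],[[-0.002,-0.005,0.13],[0,0,0]],[[-0.004,-0.007,0.22],[0,0,0]],[[-0.005,-0.007,0.3],[0,0,0]],[[-0.005,-0.007,0.37],[0,0,0]],[[-0.005,-0.007,0.42],[0,0,0]],[[-0.005,-0.007,0.455],[0,0,0]],[[-0.005,-0.007,0.475],[0,0,0]],[[-0.005,-0.007,0.485],[0,0,0]],[[-0.005,-0.007,0.49],[0,0,0]],[[-0.005,-0.007,0.49],[0,0,0]]])

```text
clock: 19.7
tcp_pos: [0.4442, 0.3095, 0.0589]
orientation: [-3.111, 0.434, -0.001]
contact_force: [0.8, 0.3, -2.4]
grip_width: 0.0416
gripper_force: 12.9
```

>>> servo_tool(commands=[[[0,0,0.004],[0,0,0]],[[0,0,0.008],[0,0,0]],[[0,0,0.012],[0,0,0]],[[0,0,0.014],[0,0,0]],[[0,0,0.014],[0,0,0]]])

```text
clock: 20.2
tcp_pos: [0.4438, 0.3092, 0.0549]
orientation: [3.111, -0.434, -0.0]
contact_force: [-0.9, -0.3, -2.0]
grip_width: 0.042
gripper_force: 12.9
```

>>> servo_tool(commands=[[[0,0,0.002],[0,0,0]],[[0,0,0.004],[0,0,0]],[[0,0,0.005],[0,0,0]],[[0,0,0.005],[0,0,0]]])

```text
clock: 20.6
tcp_pos: [0.4439, 0.3093, 0.0539]
orientation: [-3.111, 0.434, -0.0]
contact_force: [0.6, 0.0, 1.4]
grip_width: 0.0418
gripper_force: 13.1
```

The base is on the tray floor with about 3.5 N. I'll ease the grip, then open.

>>> servo_tool(commands=[[[0,0,0],[0,0,0]],[[0,0,0],[0,0,0]],[[0,0,0],[0,0,0]]], claw=0.505)

```text
clock: 20.9
tcp_pos: [0.444, 0.3093, 0.0538]
orientation: [-3.111, 0.434, -0.0]
contact_force: [0.2, 1.0, -0.4]
grip_width: 0.0423
gripper_force: 1.0
```

>>> servo_tool(commands=[[[0,0,0],[0,0,0]],[[0,0,0],[0,0,0]],[[0,0,0],[0,0,0]]], claw=0.47)

```text
clock: 21.2
tcp_pos: [0.4439, 0.3094, 0.0538]
orientation: [-3.111, 0.434, -0.0]
contact_force: [0.1, 0.4, -0.9]
grip_width: 0.0451
gripper_force: 0.0
```

>>> servo_tool(commands=[[[0,0,0],[0,0,0]],[[0,0,0],[0,0,0]],[[0,0,0],[0,0,0]],[[0,0,0],[0,0,0]],[[0,0,0],[0,0,0]],[[0,0,0],[0,0,0]]], claw=0.1)

```text
clock: 21.8
tcp_pos: [0.4439, 0.3093, 0.0537]
orientation: [3.111, -0.434, 0.0]
contact_force: [-1.1, -0.5, -0.0]
grip_width: 0.0769
gripper_force: 0.0
```

>>> servo_tool(commands=[[[0,0,-0.04],[0,0,0]],[[0,0,-0.1],[0,0,0]],[[0,0,-0.2],[0,0,0]],[[0,0,-0.32],[0,0,0]],[[0,0,-0.45],[0,0,0]],[[0,0,-0.6],[0,0,0]],[[0,0,-0.7],[0,0,0]],[[0,0,-0.7],[0,0,0]]])

```text
clock: 22.6
tcp_pos: [0.4456, 0.311, 0.2342]
orientation: [-3.105, 0.433, -0.01]
contact_force: [0.0, -0.5, -0.1]
grip_width: 0.0769
gripper_force: 0.0
```

```bash
python3 - <<'E'
from h import *
im,d=shot('wrist','w6'); P=cloud('wrist',d); m=(P[...,2]>.088)&(P[...,2]<.104); n,L,st,ce=cv2.connectedComponentsWithStats(m.astype(np.uint8))
for i in range(1,n):
    if st[i,4]>100: q=P[L==i]; print(st[i],q.mean(0).round(4),np.median(q[:,2]).round(4))
im2,d2=shot('scene','s4'); u,v=map(int,proj('scene',[.444,.308,.05]))
C=cloud('scene',d2)[215:255,245:295].reshape(-1,3); q=C[(C[:,2]>.07)&(C[:,2]<.1)]; print('pad z',np.median(q[:,2]),len(q))
cv2.imwrite('pics/end.png',np.hstack([cv2.resize(im2[v-40:v+40,u-40:u+40,::-1],(400,400),interpolation=2),cv2.resize(im[:,:,::-1],(400,400))]))
E
```

```text
[ 303  172   37   37 1025] [0.4438 0.3081 0.0925] 0.0926
[   0  253   45   92 1328] [0.4185 0.5894 0.0956] 0.0955
pad z 0.08311287569963799 293
```

View pics/end.png

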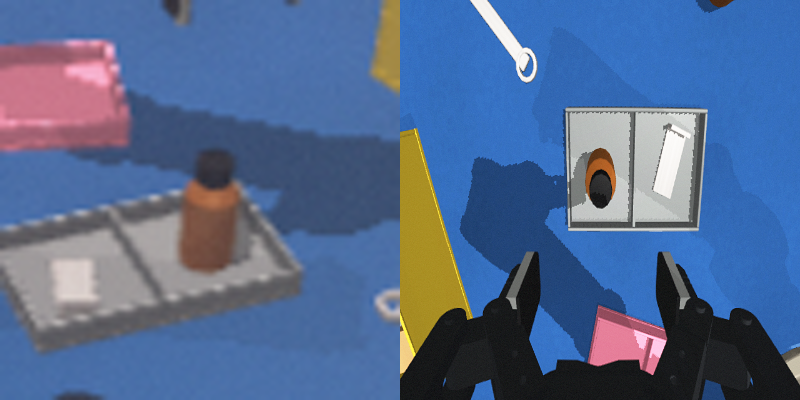

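The bottle stands upright in the middle of the empty bay, with its centre at (0.444, 0.308). The pad is back up, and the gripper is clear of everything.

```bash
python3 -c "
from bench import r
print(r.hand_in())"
```

```text
the job is handed in; nothing more can be done
None
```

The job is handed in, with no verdict returned: the bottle held the pad fully down for over 1 s at about 11 N (13 to 14 N grip per finger, with one brief 20.7 N peak at first contact), and it now stands upright and released in the tray's empty bay.

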